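Hatch latch check on a refurbished printer

TASK

Check the push-push latch of the printer's top hatch with a fingertip: press the blue dot down once as far as it goes, let go so that the hatch pops up and stands open by itself, and leave it open (a second push would latch it shut again). Only when it stands wide open, press the green key fully down and let it come up again. Pick nothing up, leave the red key unpressed, keep both key pucks where they stand, and do not disturb the other things on the bench.

Things in the scene. Friction and masses are not known exactly. Their poses are not given: they have to be found in the camera images.
- printer: Compact office printer, fixed: 250 mm deep (its x), 340 wide (its y), white below, near-black above, top 170 mm above the bench. Origin: centre of its underside; front faces its -x. Hatch left of centre (65 mm to +y). A tilted black key console, front half, y -160 to -37 mm, reaches 215 mm above the bench; a ridge 182 mm high runs along the rear edge.
- hatch_dot (a point): Centre of the blue dot (26 mm across) on top of the hatch; moves with it. The hatch is a mid-grey panel 123 mm deep, 171 wide, 6 thick, flush with the printer's top when shut (170 mm above the bench), hinged along its rear edge (the printer's +x side). The dot is 92 mm in front of the hinge line, 32 mm behind the free front edge, midway across.
- hatch (a joint): Hatch angle, rad: 0 = shut, latched; grows as the front edge rises; 0.75 = wide open at its stop, dot then about 60 mm higher. Negative = pushed in: a hard stop at 0.06 (5.5 mm at the dot); pushed past 0.05 (4.6 mm) the latch lets go and the hatch springs up in half a second once the finger withdraws, following a slow finger. Takes about 3 N on the dot. Pushed fully down from open it latches shut.
- latch_pin (a joint): Hidden sliding pin of the latch inside the printer, m, moved only by the hatch's cam: 0 = latched, about +0.0046 = hatch pushed in to release, -0.007 = hatch open; below -0.0015 with the hatch down means the hatch is being latched shut again.
- green_key (a joint): Travel of the green key, m: 0 = up, 0.006 = fully down; it springs back. Starts to move at 1.2 N and needs about 4 N for full travel.
- green_key_top (a point): Centre of the top face of the green key cap (a round cap 26 mm across), 32 mm above the bench when up; moves with the cap.
- green_key_puck: Loose dark round puck (72 mm across, 22 mm high, 0.4 kg) that carries the green key in its middle; origin at the centre of its underside.
- red_key (a joint): Travel of the red key, m: 0 = up, 0.006 = fully down. Not to be pressed.
- red_key_top (a point): Centre of the top face of the red key cap, same shape as the green one.
- red_key_puck: Loose puck like the other, carrying the red key; origin at the centre of its underside.
- cartridge: Loose black toner cartridge, 270 x 85 x 70 mm, lying along its x; origin under its centre.
- screwdriver: Loose screwdriver, about 190 mm long, lying along its x; origin near its middle, on the bench.
- marker: Loose blue marker, 130 mm long, 16 mm thick, lying along its x; origin under its centre.
- tape_roll: Loose roll of yellow tape lying flat, 90 mm across, 24 mm high; origin under its centre.
- note_pad: Loose pad of yellow notes, 76 x 76 x 16 mm; origin under its centre.
- screw_tray: Loose open blue tray, 100 x 80 x 25 mm; origin under its centre.
- cleaner: Loose upright white bottle with a blue cap, 60 mm across, 170 mm high; origin under its centre.

How it is judged:
By the outcome, as a careful person would: the job done as asked, in the order asked, and still so for the second after the job is handed in, with the robot touching nothing.
It also fails if it takes over 43 s, if anything falls off the work surface, if the arm or the gripper's body presses on something with over 40 N, if the wrist force passes 120 N, or if a joint passes its speed limit or range.

ROBOT

A 6-joint arm with a two-finger parallel gripper is mounted at the origin on the work surface. World frame = base frame: x ahead of the robot, y to its left, z up, the work surface at z = 0. Lengths are in m, angles in rad, forces in N, time in s.
With the tool pointing down it reaches from about 0.325 to 0.875 m from the base axis. Payload 4.4 kg.
Tool frame: the origin (TCP) lies on the mounting face of the last link; the fingertips stand 173 mm ahead of it and the grasp point (between the pads) lies 155 mm ahead of it; z points along the fingers, y is the direction in which the jaws open and shut (so a half turn about z gives the same grasp; the last joint's range is limited). The gripper opens to 85 mm and grips with 20 to 120 N. Pads are 22 mm wide; open, the fingers measure 114 mm over their backs; the gripper's body (76 mm by 85 mm) begins 54 mm behind the grasp point. The pads swing forward as they close: fully open they stand 13 mm farther back than shut.
Start: joints at [-1.274, 0.207, 1.542, -0, 1.393, -0.15], TCP at [0.249, -0.518, 0.405] pointing down, gripper open.
Joint ranges: [-2.73, 2.73], [-0.86, 2.22], [0.23, 2.46], [-1.11, 4.25], [0.08, 2.63], [-2.82, 2.82]. Speed limits (rad/s): [2.79, 2.79, 3.14, 3.14, 3.14, 3.14].

INTERFACE

Orientations are given as [roll, pitch, yaw] about the fixed x, y, z axes, in that order (R = Rz(yaw) Ry(pitch) Rx(roll)).
In Python, from bench import readout, cams, bot gives the robot as it stands.
- The arm moves only by the tool servo_tool, never from a script. Its argument "commands" is a list of rows, each a list of 2 entries, a list of its own where there are three numbers: the shift along the tool's x, y, z in cm, then the turn, a rotation vector about the tool's x, y, z in rad. In form: [[[x, y, z], [rx, ry, rz]], ...]. A call has 1 to 12 rows; each row shifts and turns the commanded pose from where the row before left it, along the tool's axes as they then stand; what a row does not reach is not made up. A row lasts 1/8 s, in which the tool goes at most 62.5 mm and 10.7 degrees, less where a joint would pass 70% of its speed; a pose out of reach is approached as far as the arm can. A call with a gripper value outside its range is refused whole. "jaw" is the finger opening in cm, from 0 to 8.54, set as the call begins (left out, the last holds). The fingers move at their own pace and stop on an object; the grip force is fixed at half the most. Time passes only in rows, so rows that do not move let the fingers close. It gives the time, the measured TCP pose, the force and the opening at its end, in the units of the state.
- readout.read_state(): the state, without advancing time (a new reading comes with each control period).
- cams.camera(name): name is "scene" or "top" or "wrist"; returns a dict with "img" (384x512x3 uint8, red, green, blue), "vfov" (degrees; the focal length in pixels is half the picture's height over the tangent of half this angle, whatever the lens; pixels are square), "cx", "cy" (the principal point, pixels), "eye" and "rotation" of the camera in the world; the wrist camera has in their place "hand_eye" (4x4, takes a point from camera to tool coordinates, whose origin is the TCP and whose axes are the flange's). Camera axes: x right, y down, z forward; pixel columns grow to the right and rows downward; lengths in m; the calibration is good to about 2 mm. The wrist camera is an equidistant fisheye: a pixel r from the principal point sees the ray r / f radians off the axis. A picture is of the moment at which its call begins: read the wrist's pose just before it. There is no depth.
- bot.close_job(): hands the job in, once; it reports no verdict.
The state is a dict: "time_s": time; "q": joint angles; "dq": joint speeds; "joint_efforts": joint torques, N m; "ee_pos": TCP position; "eef_rot": TCP orientation; "wrist_force": force on the tool from outside, world axes, zero at the start; "ft_torque": the same for the moment, N m; "width": finger opening in m.
Only numpy, scipy, OpenCV 4.12 (cv2) and the standard library are available. Lean on these libraries where they do the work, as an engineer would, in place of code of your own. Each camera call takes 0.05 s, during which the arm holds its last target. There are 200 camera calls.

## Working session

There is one attempt and no reset: what is moved stays moved. The work goes in short steps, Python scripts to look and compute and a tool call to move; the robot and the scene stay as the last step left them, time stands still between calls to the robot, and variables do not carry over. Pictures are saved under pics/ and viewed, about 8 in all and at most 12, crops included, and the job is handed in when it is done.

Besides the shell and the picture viewer there is one more tool, called after ">>>" as name(argument=value, ...) on one line, values as JSON. servo_tool: Moves the arm, as the interface text tells. Its arguments: {"type":"object","properties":{"commands":{"type":"array"},"jaw":{"type":"number"}},"required":["commands"]}

```bash
mkdir -p pics; ls
cat > h.py <<'E'
import numpy as np, cv2
from bench import readout, cams, bot
def f(c): return c["img"].shape[0]/2/np.tan(np.radians(c["vfov"])/2)
def ray(c,u,v):
    d=np.array([(u-c["cx"])/f(c),(v-c["cy"])/f(c),1.]); return np.array(c["eye"]),np.array(c["rotation"])@d
def onz(c,u,v,z):
    e,d=ray(c,u,v); return e+d*(z-e[2])/d[2]
def save(n,img): cv2.imwrite("pics/"+n,cv2.cvtColor(img,cv2.COLOR_RGB2BGR))
E
python3 - <<'E'
from h import *
ims=[]
for n in("scene","top"):
    c=cams.camera(n); ims.append(c["img"]); np.save(n+".npy",c,allow_pickle=True)
    print(n,c["vfov"],c["cx"],c["cy"],c["eye"],np.round(c["rotation"],3).tolist())
    hsv=cv2.cvtColor(c["img"],cv2.COLOR_RGB2HSV)
    for nm,lo,hi in(("blue",(100,110,50),(130,255,255)),("green",(40,90,40),(88,255,255)),("red",(0,140,60),(8,255,255))):
        m=cv2.inRange(hsv,lo,hi); k,_,s,ce=cv2.connectedComponentsWithStats(m)
        for i in range(1,k):
            if s[i,4]>15: print(nm,s[i].tolist(),ce[i].round(1),*[onz(c,*ce[i],z).round(3) for z in(.032,.17)])
    save(n+"0.png",c["img"])
s=readout.read_state(); print(s)
E
```

```text
pics
scene 47.95819157028779 252.77822673544114 189.68147213861087 [ 1.02575619 -0.57055749  1.31774087] [-2.569, 0.01, 0.661]Traceback (most recent call last):
  File "<stdin>", line 10, in <module>
  File "h.py", line 7, in onz
    e,d=ray(c,u,v); return e+d*(z-e[2])/d[2]
                                        ~^^^
IndexError: invalid index to scalar variable.
```

```bash
sed -i 's/^import numpy as np, cv2/import numpy as np, cv2\nfrom scipy.spatial.transform import Rotation as Ro/; s/np.array(c\["rotation"\])@d/Ro.from_euler("xyz",c["rotation"]).apply(d)/' h.py
cat > look.py <<'E'
import sys
from h import *
for n in("scene","top"):
    c=cams.camera(n)
    print(n,c["vfov"],c["cx"],c["cy"],c["eye"],np.round(c["rotation"],3).tolist())
    hsv=cv2.cvtColor(c["img"],cv2.COLOR_RGB2HSV)
    for nm,lo,hi in(("blue",(100,110,50),(130,255,255)),("green",(40,90,40),(88,255,255)),("red",(0,140,60),(8,255,255))):
        m=cv2.inRange(hsv,lo,hi); k,_,s,ce=cv2.connectedComponentsWithStats(m)
        for i in range(1,k):
            if s[i,4]>15: print(nm,s[i].tolist(),ce[i].round(1),*[onz(c,*ce[i],z).round(3) for z in(.032,.17)])
    save(n+sys.argv[1]+".png",c["img"])
s=readout.read_state(); print(s)
E
python3 look.py 0
```

```text
scene 47.95819157028779 252.77822673544114 189.68147213861087 [ 1.02575619 -0.57055749  1.31774087] [-2.569, 0.01, 0.661]
blue [272, 82, 6, 9, 40] [274.7  85.8] [0.261 0.541 0.032] [0.343 0.422 0.17 ]
blue [310, 91, 6, 5, 24] [312.4  93.3] [0.411 0.601 0.032] [0.477 0.475 0.17 ]
blue [394, 90, 3, 27, 32] [394.6 104.3] [0.71  0.75  0.032] [0.744 0.608 0.17 ]
blue [341, 109, 6, 5, 25] [343.4 111.2] [0.565 0.593 0.032] [0.615 0.468 0.17 ]
blue [386, 122, 3, 15, 26] [387.3 130.6] [0.753 0.608 0.032] [0.782 0.482 0.17 ]
blue [294, 156, 9, 7, 49] [298.1 159.2] [0.557 0.285 0.032] [0.608 0.193 0.17 ]
blue [180, 233, 36, 11, 136] [196.9 238.1] [ 0.476 -0.187  0.032] [ 0.535 -0.228  0.17 ]
blue [282, 265, 53, 51, 1366] [307.4 290.7] [ 0.867 -0.113  0.032] [ 0.884 -0.162  0.17 ]
blue [214, 293, 39, 38, 850] [233.3 311.5] [ 0.727 -0.303  0.032] [ 0.759 -0.331  0.17 ]
green [149, 5, 50, 51, 1453] [174.3  24.9] [-0.355  0.582  0.032] [-0.207  0.458  0.17 ]
green [107, 39, 12, 14, 103] [112.2  46.6] [-0.472  0.298  0.032] [-0.312  0.205  0.17 ]
green [295, 94, 52, 33, 309] [321. 110.] [0.49  0.543
[... 1392 characters left out ...]
422 -0.269  0.17 ]
{'time_s': 0.15, 'q': array([-1.27352501e+00,  2.07229595e-01,  1.54261698e+00, -2.22863285e-05,
        1.39350745e+00, -1.50498391e-01]), 'dq': array([-4.28531269e-04, -2.84082504e-03, -3.97434491e-03,  3.74141624e-04,
        5.43374625e-05,  6.17076680e-04]), 'joint_efforts': array([-1.06755044e-05, -3.83516264e+01, -2.92036664e+01, -3.69505888e-04,
        6.59019104e-03, -2.85402865e-05]), 'ee_pos': array([ 0.2488546 , -0.51804856,  0.4037934 ]), 'eef_rot': array([-3.13984790e+00, -2.42401689e-04,  4.47773451e-01]), 'wrist_force': array([ 0.28249181,  0.01663661, -0.15878728]), 'ft_torque': array([ 0.02739398, -0.03864377,  0.02284253]), 'width': 0.08526871434825313}
```

View pics/top0.png

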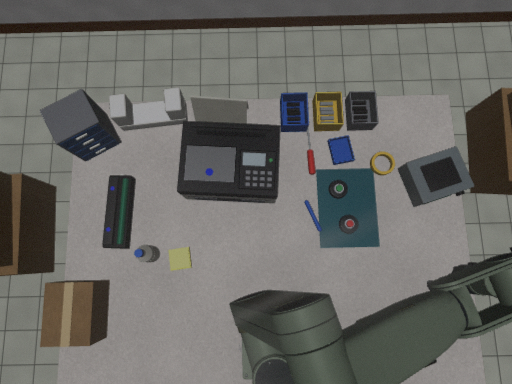

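View pics/scene0.png

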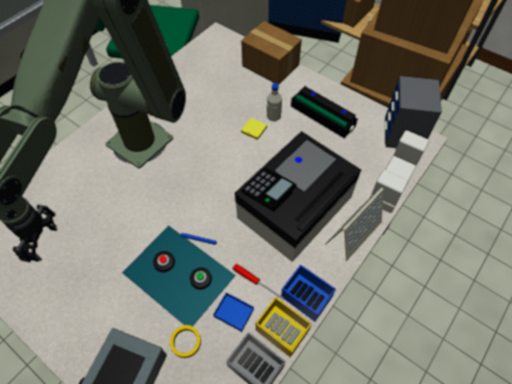

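The blue dot is at top (209,171) and scene (298,159), giving (0.607, 0.194) at z = 0.17 in both views. The green key is at top (339,188), about (0.570, -0.276), and the red key at (0.436, -0.307). Moving above the dot with the jaws shut.

>>> servo_tool(commands=[[[1, -0.8, -1.0], [0, 0, 0]], [[3, -2.3, -1.0], [0, 0, 0]], [[3.5, -2.7, -1.0], [0, 0, 0]], [[3.5, -2.7, -1.0], [0, 0, 0]], [[3.5, -2.7, 0], [0, 0, 0]], [[3.5, -2.7, 0], [0, 0, 0]], [[3.5, -2.7, 0], [0, 0, 0]], [[3.5, -2.7, 0], [0, 0, 0]], [[3.5, -2.7, 0], [0, 0, 0]], [[3.5, -2.7, 0], [0, 0, 0]], [[3.5, -2.7, 0], [0, 0, 0]], [[3.5, -2.7, 0], [0, 0, 0]]], jaw=0)

```text
time_s: 1.65
ee_pos: [0.4703, -0.076, 0.4455]
eef_rot: [3.141, -0.001, 0.448]
wrist_force: [0.1, 0.5, 0.3]
width: -0.0003
```

>>> servo_tool(commands=[[[3.5, -2.7, 0], [0, 0, 0]], [[3.5, -2.7, 0], [0, 0, 0]], [[3.5, -2.7, 0], [0, 0, 0]], [[3.5, -2.7, 0], [0, 0, 0]], [[3.5, -2.7, 0], [0, 0, 0]], [[3.5, -2.7, 0], [0, 0, 0]], [[2, -1.5, 0], [0, 0, 0]], [[0.5, -0.4, 0], [0, 0, 0]], [[0, 0, 0], [0, 0, 0]], [[0, 0, 0], [0, 0, 0]]])

```text
time_s: 2.9
ee_pos: [0.6032, 0.1859, 0.4449]
eef_rot: [3.141, 0.0, 0.447]
wrist_force: [0.5, -0.4, -0.9]
width: 0.0
```

```bash
cat > st.py <<'E'
from h import *
import sys
s=readout.read_state(); R=Ro.from_euler("xyz",s["eef_rot"])
print(s["time_s"],s["ee_pos"].round(4),s["eef_rot"].round(4),s["wrist_force"].round(2),s["width"],s["q"].round(2))
if len(sys.argv)>1:
    t=np.array(eval(sys.argv[1])); tip=s["ee_pos"]+R.apply([0,0,.173]); print("tip",tip.round(4),"move cm, tool",R.inv().apply(t-tip).round(4)*100)
E
python3 st.py ".607,.194,.185"
```

```text
2.9 [0.6032 0.1859 0.4449] [3.1413e+00 3.0000e-04 4.4680e-01] [ 0.5  -0.37 -0.93] 1.8839000871031695e-05 [ 0.16  0.3   1.34 -0.    1.5   1.29]
tip [0.6032 0.1858 0.2719] move cm, tool [ 0.7  -0.58  8.69]
```

>>> servo_tool(commands=[[[0.3, -0.3, 1], [0, 0, 0]], [[0.4, -0.3, 2], [0, 0, 0]], [[0, 0, 2], [0, 0, 0]], [[0, 0, 1.2], [0, 0, 0]], [[0, 0, 0.3], [0, 0, 0]], [[0, 0, 0], [0, 0, 0]], [[0, 0, 0], [0, 0, 0]]])

```text
time_s: 3.78
ee_pos: [0.6077, 0.1952, 0.3807]
eef_rot: [3.141, -0.002, 0.448]
wrist_force: [0.5, -0.5, -0.5]
width: -0.0003
```

```bash
cat > wr.py <<'E'
from h import *
import sys
lo,hi,z={"b":((100,110,50),(130,255,255),.17),"g":((40,90,40),(88,255,255),.032)}[sys.argv[1]]
s=readout.read_state(); R=Ro.from_euler("xyz",s["eef_rot"]); c=cams.camera("wrist"); F=f(c); H=np.array(c["hand_eye"])
m=cv2.inRange(cv2.cvtColor(c["img"],cv2.COLOR_RGB2HSV),lo,hi); k,_,st,ce=cv2.connectedComponentsWithStats(m)
for i in range(1,k):
    if st[i,4]<40: continue
    p=ce[i]-[c["cx"],c["cy"]]; r=np.hypot(*p); th=r/F
    d=R.apply(H[:3,:3]@np.append(p/r*np.sin(th),np.cos(th))); e=s["ee_pos"]+R.apply(H[:3,3])
    print(st[i],ce[i].round(1),(e+d*(z-e[2])/d[2]).round(4))
save("wrist_"+sys.argv[2]+".png",c["img"])
E
python3 wr.py b 1; python3 st.py ".607,.194,.172"
```

```text
[500  57  12  37 268] [507.3  75. ] [0.792 0.066 0.17 ]
[241 198  41  35 921] [261.8 212.9] [0.61   0.1938 0.17  ]
3.825 [0.6076 0.1953 0.3807] [ 3.1411e+00 -1.8000e-03  4.4780e-01] [ 0.26 -0.06  0.56] 0.0001851517452037546 [0.18 0.36 1.4  0.   1.38 1.3 ]
tip [0.608  0.1953 0.2077] move cm, tool [-0.15  0.07  3.57]
```

View pics/wrist_1.png

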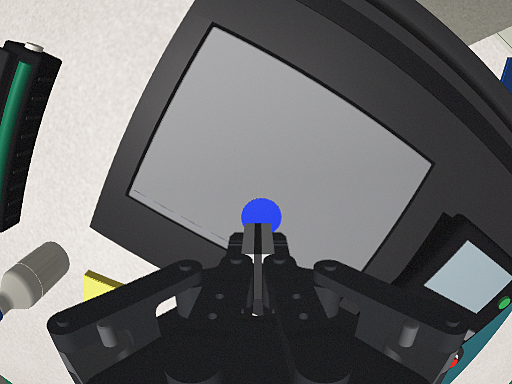

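The dot sits centred under the shut fingertips, at wrist (262,213). Wrist ray and static views agree to within 3 mm. Approaching contact.

>>> servo_tool(commands=[[[0, 0, 0.8], [0, 0, 0]], [[0, 0, 1.2], [0, 0, 0]], [[0, 0, 0.8], [0, 0, 0]], [[0, 0, 0.3], [0, 0, 0]], [[0, 0, 0], [0, 0, 0]], [[0, 0, 0], [0, 0, 0]]])

```text
time_s: 4.58
ee_pos: [0.6075, 0.1952, 0.3491]
eef_rot: [3.141, -0.001, 0.448]
wrist_force: [0.5, -0.6, -0.8]
width: 0.0001
```

>>> servo_tool(commands=[[[0, 0, 0.2], [0, 0, 0]], [[0, 0, 0.2], [0, 0, 0]], [[0, 0, 0], [0, 0, 0]]])

```text
time_s: 4.95
ee_pos: [0.6072, 0.1952, 0.3444]
eef_rot: [-3.141, 0.0, 0.448]
wrist_force: [-0.7, -0.2, 0.2]
width: -0.0002
```

>>> servo_tool(commands=[[[0, 0, 0.2], [0, 0, 0]], [[0, 0, 0], [0, 0, 0]]])

```text
time_s: 5.2
ee_pos: [0.6074, 0.1952, 0.343]
eef_rot: [3.141, -0.0, 0.448]
wrist_force: [-1.1, -0.0, 2.5]
width: -0.0001
```

>>> servo_tool(commands=[[[0, 0, 0.2], [0, 0, 0]], [[0, 0, 0], [0, 0, 0]]])

```text
time_s: 5.45
ee_pos: [0.6074, 0.1952, 0.3408]
eef_rot: [3.142, -0.0, 0.448]
wrist_force: [-1.2, 0.0, 2.3]
width: 0.0002
```

Contact came at TCP z ≈ 0.343–0.344 (tip 0.170–0.171), as expected. Pressing on to the stop.

>>> servo_tool(commands=[[[0, 0, 0.1], [0, 0, 0]], [[0, 0, 0.1], [0, 0, 0]], [[0, 0, 0], [0, 0, 0]]])

```text
time_s: 5.82
ee_pos: [0.6074, 0.1953, 0.3386]
eef_rot: [-3.142, -0.0, 0.448]
wrist_force: [-0.7, -0.3, 2.4]
width: -0.0001
```

>>> servo_tool(commands=[[[0, 0, 0.1], [0, 0, 0]], [[0, 0, 0], [0, 0, 0]]])

```text
time_s: 6.08
ee_pos: [0.6074, 0.1952, 0.3378]
eef_rot: [3.142, -0.0, 0.448]
wrist_force: [-1.7, 0.5, 3.4]
width: 0.0002
```

>>> servo_tool(commands=[[[0, 0, 0.1], [0, 0, 0]], [[0, 0, 0], [0, 0, 0]]])

```text
time_s: 6.32
ee_pos: [0.6074, 0.1953, 0.3377]
eef_rot: [3.141, -0.0, 0.448]
wrist_force: [-3.0, -0.4, 6.8]
width: 0.0002
```

>>> servo_tool(commands=[[[0, 0, 0.05], [0, 0, 0]], [[0, 0, 0], [0, 0, 0]]])

```text
time_s: 6.58
ee_pos: [0.6074, 0.1953, 0.3377]
eef_rot: [3.141, -0.001, 0.448]
wrist_force: [-2.9, -0.8, 8.2]
width: 0.0004
```

The hard stop is reached: z has stalled and the force has risen to about 8 N. Withdrawing straight up quickly.

>>> servo_tool(commands=[[[0, 0, -3], [0, 0, 0]], [[0, 0, -5], [0, 0, 0]], [[0, 0, -4], [0, 0, 0]], [[0, 0, -2.5], [0, 0, 0]], [[0, 0, -0.5], [0, 0, 0]], [[0, 0, 0], [0, 0, 0]], [[0, 0, 0], [0, 0, 0]], [[0, 0, 0], [0, 0, 0]]])

```text
time_s: 7.58
ee_pos: [0.6072, 0.1952, 0.4843]
eef_rot: [-3.141, 0.003, 0.448]
wrist_force: [-0.1, -1.0, 0.1]
width: -0.0
```

```bash
python3 wr.py b 2; python3 look.py 1|grep -E "scene|top|blue|time"; python3 st.py ".57,-.276,.30"
```

```text
[ 453   58   59   97 3301] [487.9  99.6] [ 0.8119 -0.007   0.17  ]
[35 77  7 11 65] [37.9 81.9] [0.6018 0.4735 0.17  ]
[264 149  32  31 753] [279.5 164.4] [0.6276 0.182  0.17  ]
[ 12 162   7  10  52] [ 15.2 166.3] [0.4904 0.4791 0.17  ]
[ 475  186   37   56 1370] [495.6 215. ] [ 0.6998 -0.1089  0.17  ]
[ 27 263  18  21 269] [ 35.4 272.7] [0.3485 0.4213 0.17  ]
scene 47.95819157028779 252.77822673544114 189.68147213861087 [ 1.02575619 -0.57055749  1.31774087] [-2.569, 0.01, 0.661]
blue [272, 82, 6, 9, 39] [274.7  85.9] [0.262 0.541 0.032] [0.344 0.422 0.17 ]
blue [394, 90, 3, 27, 31] [394.6 104.1] [0.709 0.751 0.032] [0.743 0.609 0.17 ]
blue [341, 109, 6, 5, 25] [343.4 111.2] [0.565 0.593 0.032] [0.615 0.468 0.17 ]
blue [386, 122, 3, 14, 25] [387.4 130.4] [0.752 0.609 0.032] [0.782 0.483 0.17 ]
blue [303, 148, 8, 10, 53] [306.8 152.6] [0.566 0.33  0.032] [0.615 0.233 0.17 ]
blue [180, 233, 36, 11, 136] [196.9 238.1] [ 0.476 -0.187  0.032] [ 0.535 -0.228  0.17 ]
blue [282, 265, 53, 51, 1369] [307.4 290.8] [ 0.867 -0.114  0.032] [ 0.884 -0.163  0.17 ]
blue [214, 294, 39, 37, 851] [233.3
[... 274 characters left out ...]
26, 29, 519] [340.4 150. ] [ 0.715 -0.291  0.032] [ 0.673 -0.256  0.17 ]
blue [110, 186, 5, 5, 19] [111.8 187.8] [0.587 0.577 0.032] [0.558 0.523 0.17 ]
blue [305, 201, 17, 30, 111] [313.1 216. ] [ 0.464 -0.174  0.032] [ 0.448 -0.151  0.17 ]
blue [106, 227, 5, 5, 18] [107.7 228.9] [0.432 0.584 0.032] [0.419 0.53  0.17 ]
blue [135, 249, 8, 8, 54] [138.4 252.6] [0.344 0.468 0.032] [0.34  0.425 0.17 ]
{'time_s': 7.725, 'q': array([1.75456869e-01, 2.94183697e-01, 1.26867149e+00, 2.33837276e-05,
7.725 [0.6073 0.1952 0.4854] [-3.1412e+00  1.2000e-03  4.4780e-01] [ 0.29 -0.68 -0.23] 5.274276006110534e-05 [0.18 0.29 1.27 0.   1.58 1.3 ]
tip [0.6071 0.1952 0.3124] move cm, tool [-23.75  40.87   1.26]
```

View pics/scene1.png

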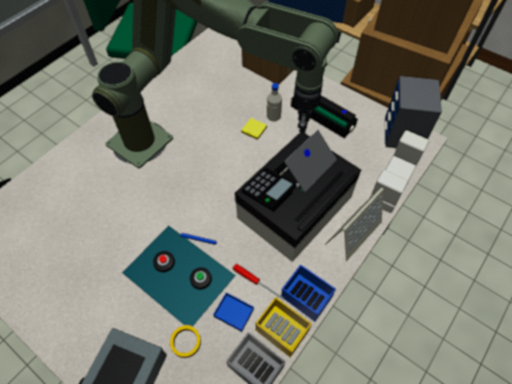

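The hatch stands open, with the dot at scene (307,153). That ray passes (0.636, 0.191) at z = 0.23, which matches the 0.75 rad stop. Moving above the green key.

>>> servo_tool(commands=[[[-0.7, 1.2, 0], [0, 0, 0]], [[-1.6, 2.75, 0], [0, 0, 0]], [[-1.6, 2.75, 0], [0, 0, 0]], [[-1.6, 2.75, 0], [0, 0, 0]], [[-1.6, 2.75, 0], [0, 0, 0]], [[-1.6, 2.75, 0], [0, 0, 0]], [[-1.6, 2.75, 0], [0, 0, 0]], [[-1.6, 2.75, 0], [0, 0, 0]], [[-1.6, 2.75, 0], [0, 0, 0]], [[-1.6, 2.75, 0], [0, 0, 0]], [[-1.6, 2.75, 0], [0, 0, 0]], [[-1.6, 2.75, 0], [0, 0, 0]]])

```text
time_s: 9.22
ee_pos: [0.5779, -0.1693, 0.4864]
eef_rot: [3.141, 0.0, 0.447]
wrist_force: [-0.1, 0.6, 0.4]
width: 0.0001
```

>>> servo_tool(commands=[[[-1.6, 2.75, 1], [0, 0, 0]], [[-1.6, 2.75, 3], [0, 0, 0]], [[-1.6, 2.75, 4], [0, 0, 0]], [[-0.65, 1.17, 4], [0, 0, 0]], [[0, 0, 4], [0, 0, 0]], [[0, 0, 3], [0, 0, 0]], [[0, 0, 2], [0, 0, 0]], [[0, 0, 1], [0, 0, 0]], [[0, 0, 0], [0, 0, 0]], [[0, 0, 0], [0, 0, 0]]])

```text
time_s: 10.48
ee_pos: [0.5708, -0.2764, 0.2678]
eef_rot: [3.139, -0.001, 0.448]
wrist_force: [1.2, -0.6, -0.1]
width: -0.0
```

```bash
python3 wr.py g 3; python3 st.py ".57,-.276,.036"
```

```text
[242 187  34  35 924] [258.4 203.6] [ 0.5707 -0.2772  0.032 ]
[475 373  37  11 213] [498.8 379.8] [ 0.4589 -0.7689  0.032 ]
10.525 [ 0.5709 -0.2763  0.2679] [ 3.1389e+00 -1.5000e-03  4.4800e-01] [ 0.37 -0.02  0.67] -7.483972903138487e-05 [-0.59  0.46  1.5  -0.    1.17  0.54]
tip [ 0.5713 -0.2766  0.0949] move cm, tool [-0.1  -0.13  5.89]
```

View pics/wrist_3.png

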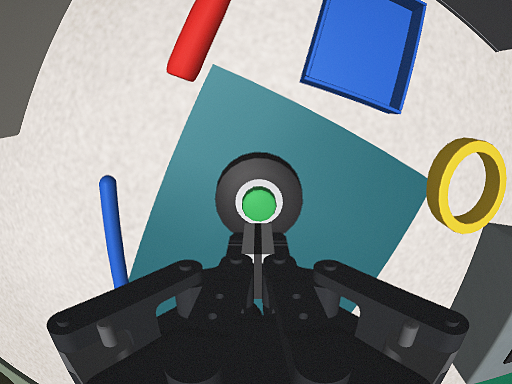

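The green cap is at wrist (258,204), centred under the fingertips, and agrees with the static views to 1 mm. Descending.

>>> servo_tool(commands=[[[0, 0, 1], [0, 0, 0]], [[0, 0, 1.8], [0, 0, 0]], [[0, 0, 1.6], [0, 0, 0]], [[0, 0, 0.9], [0, 0, 0]], [[0, 0, 0.4], [0, 0, 0]], [[0, 0, 0.1], [0, 0, 0]], [[0, 0, 0], [0, 0, 0]], [[0, 0, 0], [0, 0, 0]]])

```text
time_s: 11.52
ee_pos: [0.5705, -0.2762, 0.2089]
eef_rot: [3.14, -0.001, 0.448]
wrist_force: [0.0, 0.1, 0.4]
width: -0.0
```

>>> servo_tool(commands=[[[0, 0, 0.2], [0, 0, 0]], [[0, 0, 0.2], [0, 0, 0]], [[0, 0, 0.2], [0, 0, 0]], [[0, 0, 0], [0, 0, 0]]])

```text
time_s: 12.02
ee_pos: [0.5704, -0.2761, 0.2024]
eef_rot: [3.141, -0.0, 0.448]
wrist_force: [1.1, -0.1, 2.4]
width: 0.0003
```

>>> servo_tool(commands=[[[0, 0, 0.2], [0, 0, 0]], [[0, 0, 0], [0, 0, 0]]])

```text
time_s: 12.28
ee_pos: [0.5704, -0.2761, 0.2004]
eef_rot: [3.141, -0.0, 0.448]
wrist_force: [-0.5, -0.1, 2.6]
width: -0.0002
```

>>> servo_tool(commands=[[[0, 0, 0.15], [0, 0, 0]], [[0, 0, 0], [0, 0, 0]]])

```text
time_s: 12.52
ee_pos: [0.5704, -0.2761, 0.1995]
eef_rot: [3.141, -0.0, 0.448]
wrist_force: [-0.4, 1.0, 6.7]
width: -0.0002
```

>>> servo_tool(commands=[[[0, 0, 0.1], [0, 0, 0]], [[0, 0, 0], [0, 0, 0]]])

```text
time_s: 12.78
ee_pos: [0.5705, -0.2762, 0.1994]
eef_rot: [3.141, -0.0, 0.448]
wrist_force: [-2.7, 2.3, 10.7]
width: -0.0
```

>>> servo_tool(commands=[[[0, 0, 0.1], [0, 0, 0]], [[0, 0, 0], [0, 0, 0]]])

```text
time_s: 13.02
ee_pos: [0.5705, -0.2762, 0.1993]
eef_rot: [3.141, -0.0, 0.448]
wrist_force: [-4.4, 3.0, 14.7]
width: 0.0
```

The key bottomed out: z has stalled with the tip about 6 mm below the cap's rest height, at 14.7 N. Lifting off.

>>> servo_tool(commands=[[[0, 0, -0.4], [0, 0, 0]], [[0, 0, -0.8], [0, 0, 0]], [[0, 0, -2], [0, 0, 0]], [[0, 0, -4], [0, 0, 0]], [[0, 0, -4], [0, 0, 0]], [[0, 0, -4], [0, 0, 0]], [[0, 0, -2], [0, 0, 0]], [[0, 0, -0.5], [0, 0, 0]], [[0, 0, 0], [0, 0, 0]], [[0, 0, 0], [0, 0, 0]], [[0, 0, 0], [0, 0, 0]]])

```text
time_s: 14.4
ee_pos: [0.5699, -0.2759, 0.3719]
eef_rot: [-3.139, 0.002, 0.448]
wrist_force: [0.7, -0.2, -0.3]
width: 0.0001
```

```bash
python3 wr.py g 4; python3 look.py 2|grep -vE "^\{"; python3 st.py
```

```text
[249 161  24  24 424] [260.4 172.5] [ 0.5701 -0.2775  0.032 ]
[ 441  333   71   51 2414] [479.8 360.9] [ 0.4194 -0.8535  0.032 ]
scene 47.95819157028779 252.77822673544114 189.68147213861087 [ 1.02575619 -0.57055749  1.31774087] [-2.569, 0.01, 0.661]
blue [272, 82, 6, 9, 40] [274.7  85.8] [0.261 0.541 0.032] [0.343 0.422 0.17 ]
blue [310, 91, 6, 5, 24] [312.4  93.3] [0.411 0.601 0.032] [0.477 0.475 0.17 ]
blue [394, 90, 3, 27, 34] [394.7 104.8] [0.711 0.748 0.032] [0.745 0.606 0.17 ]
blue [341, 109, 6, 5, 25] [343.4 111.2] [0.565 0.593 0.032] [0.615 0.468 0.17 ]
blue [390, 117, 3, 11, 19] [391.5 122.5] [0.746 0.655 0.032] [0.776 0.524 0.17 ]
blue [386, 122, 3, 15, 27] [387.3 130.8] [0.753 0.607 0.032] [0.783 0.481 0.17 ]
blue [303, 148, 8, 9, 52] [306.8 152.5] [0.566 0.33  0.032] [0.615 0.234 0.17 ]
blue [198, 236, 18, 8, 63] [206.5 240.1] [ 0.507 -0.173  0.032] [ 0.562 -0.216  0.17 ]
blue [282, 265, 53, 52, 1375] [307.4 290.7] [ 0.867 -0.113  0.032] [ 0.884 -0.163  0.17 ]
blue [214, 293, 39, 38, 851] [233.3 311.5] [ 0.727 -0.302  0.032] [ 0.759 -0.331  0.17 ]
green [177, 8, 22, 38, 
[... 1460 characters left out ...]
71e+00,  5.35685606e-01]), 'dq': array([ 0.00119906, -0.00528494, -0.00555857, -0.00025018,  0.00133144,
        0.00079582]), 'joint_efforts': array([-8.62971883e-04, -4.41400588e+01, -2.87715590e+01, -7.21060042e-05,
        9.73624148e-03,  9.22880844e-06]), 'ee_pos': array([ 0.57013619, -0.27601113,  0.37290881]), 'eef_rot': array([-3.14050721e+00,  6.87622174e-04,  4.47761356e-01]), 'wrist_force': array([-0.27178492,  0.5559769 ,  0.70760082]), 'ft_torque': array([-0.01723244, -0.01016172,  0.0003066 ]), 'width': -2.9097549266138187e-05}
14.55 [ 0.5701 -0.276   0.3729] [-3.1405e+00  7.0000e-04  4.4780e-01] [-0.27  0.56  0.71] -2.9097549266138187e-05 [-0.59  0.35  1.42 -0.    1.37  0.54]
```

View pics/scene2.png

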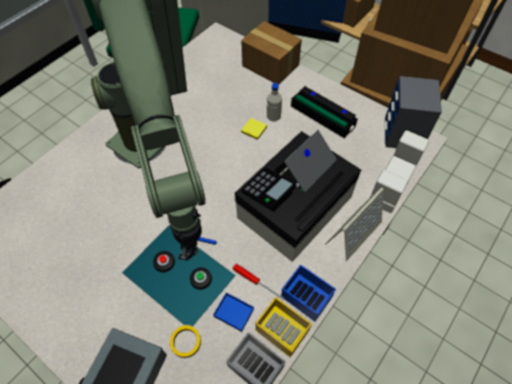

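The hatch is still open with the dot at (307,153). The green cap at (200,275) and the red cap at (162,258) are exactly where they started. The arm is clear of everything and only partly hides the marker.

```bash
python3 -c "from bench import bot; print(bot.close_job())"
```

```text
the job is handed in; nothing more can be done
None
```

I did both presses in the order asked and handed the job in at 14.6 s; it gave no verdict.

- **Hatch:** I pressed the blue dot once to its hard stop, about 6 mm down at 8 N, then withdrew straight up. The hatch sprang open. In the first look afterwards the dot lay on the line expected for 0.75 rad, about 60 mm higher. In the last picture it was at the same place, so the hatch stayed open.
- **Green key:** With the hatch open, I pressed it until it bottomed out, about 6 mm down at 14.7 N, then lifted off. The final scene picture puts the cap at the same pixel as before the press, so the key came back up and the puck did not shift.
- **Everything else:** The red key and its puck, and the tray, cartridge, bottle and screwdriver, were at the same image positions as at the start. The note pad and tape roll I checked only by eye.
- **Marker:** It was partly hidden by the arm in the last views, so I could not fully measure it. The part I could see lay where it was before, and the arm never came near it.

No check disagreed by more than about 3 mm.

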